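Set the length stop, run the board out to it and hold it down for the saw cut

ROBOT

A 6-joint arm with a two-finger parallel gripper is mounted at the origin on the work surface. World frame = base frame: x ahead of the robot, y to its left, z up, the work surface at z = 0. Lengths are in mm, angles in rad, forces in N, time in s.
With the tool pointing down it reaches from about 350 to 975 mm from the base axis. Payload 7.1 kg.
Tool frame: the origin (TCP) lies between the finger pads; the fingertips stand 17 mm ahead of it and the grasp point (between the pads) lies 2 mm behind it; z points along the fingers, y is the line along which they close (so a half turn about z gives the same grasp; the last joint's range is limited). The gripper opens to 88 mm and grips with 3 to 60 N. Pads are 20 mm wide; open, the fingers measure 115 mm over their backs; the gripper's body (75 mm by 178 mm) begins 61 mm behind the grasp point.
Start: joints at [-1.17, 0.423, 1.63, -0, 1.089, -0.019], TCP at [254.751, -570.707, 239.675] pointing down, gripper open.
Joint ranges: [-3, 3], [-0.9, 2.11], [0.09, 2.58], [-1.31, 4.45], [0.11, 2.69], [-2.54, 2.54]. Speed limits (rad/s): [2.39, 2.39, 3.01, 3.14, 3.14, 3.14].

INTERFACE

Orientations are given as a rotation vector (axis times angle).
In Python, from workcell import ctrl gives the robot as it stands.
- The arm moves only by the shell command python3 jog.py [OPENING], which reads ROWS from standard input. ROWS is a JSON list that holds a single list of rows (three levels of brackets), with 1 to 5 rows, each of 6 numbers: dx, dy, dz in mm, then a rotation vector rx, ry, rz in rad; each row shifts and turns the commanded pose from where the row before left it, along the tool's axes as they then stand; what a row does not reach is not made up. A row lasts 1/12 s, in which the tool goes at most 41.7 mm and 0.125 rad, less where a joint would pass 70% of its speed; a pose out of reach is approached as far as the arm can. OPENING is the finger opening in mm, set as the command begins (- or left out keeps the last). The fingers move at their own pace and stop on an object; the grip force is fixed at half the most. Time passes only in rows, so rows that do not move let the fingers close. It prints the time, the measured TCP pose, the force, the opening and the grip force at its end. Input that does not fit is refused with a message, and nothing moves.
- ctrl.get_obs(): the state, without advancing time (a new reading comes with each control period).
- ctrl.get_image(name): name is "scene" or "top"; returns a dict with "img" (400x640x3 uint8, red, green, blue), "fx", "fy", "cx", "cy" (pixels), "k1" (the pictures are not rectified: a ray, as slopes to the right and down, at radius r is drawn at 1 + k1 r^2 times it, then the intrinsics apply), "R" (3x3) and "t" (3): a world point X has camera coordinates R X + t. Camera axes: x right, y down, z forward; pixel columns grow to the right and rows downward; lengths in mm; the calibration is good to about 2 mm. A picture is of the moment at which its call begins. There is no depth.
- ctrl.close_job(): hands the job in; it is judged then, once.
The state is a dict: "t": time; "qpos": joint angles; "qvel": joint speeds; "joint_torque": joint torques, N m; "ee_pos": TCP position; "orientation": TCP orientation; "ft_force": force on the tool from outside, world axes, zero at the start; "moment": the same for the moment, N m; "width": finger opening in mm; "grasp_force": force on a finger pad.
Only numpy, scipy, OpenCV 4.12 (cv2) and the standard library are available. Lean on these libraries where they do the work, as an engineer would, in place of code of your own. Each camera call takes 0.05 s, during which the arm holds its last target. There are 200 camera calls.

TASK

Get the dark hardwood board ready for its last cut at the raised sawing bench: first, with the board still back on the bench, set the blue length stop by sliding it along its aluminium arm until its face (the side towards the bench) stands over the middle of the red tape. Then slide the board flat along the bench top, without lifting it or letting it tip, out past the saw edge until its end butts squarely against the middle of the stop's face, leaving the stop at the tape. More than half of the board then hangs free, so finish while still holding it pressed down flat on the bench with the gripper; leave the saw, pencil and chisel alone.

Things in the scene. Friction and masses are not known exactly. Their poses are not given: they have to be found in the camera images.
- bench: Raised wooden sawing bench, fixed. Origin on the table (z 0) below the middle of its saw edge; +y points outward over that edge along the stop arm, +x along the edge away from the robot, +z up. Its top: z 120 mm, x -130..130, y -400..0 mm; dog holes only look. Stop arm fixed under it: 40 x 40 mm aluminium bar at x 0, top at z 84 mm, out to y 405 mm, yellow scale on it.
- saw_edge (a point): Middle of the bench's saw edge at the height of the bench top (120 mm above the bench's origin); axes as the bench's.
- stop_face (a point): Middle of the face, towards the bench, of the stop's blue plate, at z 131 mm; axes as the bench's. Plate: 90 mm wide (x), 10 mm thick (from the face to +y), z 90 to 170 mm; pinch it from above, fingers either side along y. Behind it, below z 122 mm, gussets and a dark steel saddle reach 60 mm out; a black star knob on its +x side need not be turned.
- stop (a joint): Position of the stop on its arm in m: 0 = face 150 mm out from the saw edge, growing outward to 0.17 (320 mm out), so overhang = 0.150 + value. It starts near the outer end. A brake drags on it: about 7 N moves it, and it stays where it is left; a lighter push leaves it still.
- tape: Red tape, 12 mm wide (along y), wrapped round the stop arm, paper-thin. Origin at its middle on top of the arm (z 85 mm); axes as the bench's. It lies 175 to 230 mm out from the saw edge.
- board: Loose dark hardwood board, 56 mm wide (own x), 320 mm long (own y), 22 mm thick, about 0.25 to 0.4 kg evenly spread. Origin at the centre of its underside; own +y points to the end that goes out to the stop. It starts flat on the bench, overhanging at most 30 mm, a little askew, with room for a finger either side.
- board_end (a point): Centre of the board's end face that must meet the stop (own y +160 mm, 11 mm above the underside); axes as the board's.
- board_tail (a point): Centre of the board's other end face (own y -160 mm, 11 mm above the underside), which stays on the bench.
- saw: Pull saw lying flat on the table beyond the stop arm, 510 mm long along own x, round wooden handle at -x, steel blade at +x, 23 mm high. Not to be disturbed.
- pencil: Flat green carpenter's pencil, 14 mm wide, 180 mm long along own y, 8 mm high, lying on the bench top near its far side, roughly along the board. Not to be disturbed.
- chisel: Wood chisel lying on the table between the robot and the stop arm, 265 mm long along own x, handle to -x, 30 mm high. Not to be disturbed.

How it is judged (in metres and radians):
On the way:
1. the stop's face stands over the middle of the tape (within 6 mm), at rest, with the board not yet run out (overhang under 90 mm) (y of stop_face in the frame of tape between -0.006 and 0.006 m and velocity of joint stop between -0.01 and 0.01 m/s and y of board_end in the frame of bench below 0.09 m), for 0.2 s.
At the end, for the whole second after the job is handed in: Stop face within 6 mm of the tape's middle; board end at the stop face (gap under 6 mm), within 25 mm of its middle, square within 4 degrees; board flat (2 degrees), at rest and pressed on the bench top with over 1 N, the gripper still bearing on it with over 1.5 N (y of stop_face in the frame of tape between -0.006 and 0.006 m and y of board_end in the frame of stop_face between -0.006 and 0.003 m and x of board_end in the frame of stop_face between -0.025 and 0.025 m and angle between the y axis of board and the y axis of bench, either way round below 0.07 rad and angle between board's own z axis and vertical below 0.035 rad and z of board in the frame of bench between 0.116 and 0.125 m and contact force between board and bench above 1 N and contact force between the fingers and board above 1.5 N and linear speed of board below 0.01 m/s); the arm keeps its last pose, push and grip.
It fails at once if the board is lifted off the bench or tips (centre over 15 mm above or 10 mm below its lying height, or tilted over 7 degrees) (z of board in the frame of bench above 0.135 m or z of board in the frame of bench below 0.11 m or angle between board's own z axis and vertical above 0.12 rad).
It fails at once if the pull saw is disturbed (moved over 25 mm) (distance of saw from where it was at the start of the episode above 0.025 m).
It fails at once if the pencil is disturbed (moved over 25 mm) (distance of pencil from where it was at the start of the episode above 0.025 m).
It fails at once if the chisel is disturbed (moved over 25 mm) (distance of chisel from where it was at the start of the episode above 0.025 m).
It also fails if it takes over 54 s, if anything falls off the work surface, if the arm or the gripper's body presses on something with over 40 N, if the wrist force passes 120 N, or if a joint passes its speed limit or range.

## Working session

There is one attempt and no reset: what is moved stays moved. The work goes in short steps, Python scripts to look and compute and a shell command to move; the robot and the scene stay as the last step left them, time stands still between calls to the robot, and variables do not carry over. Pictures are saved under pics/ and viewed, at most 10 in all, crops included, and the job is handed in when it is done.

```bash
mkdir -p pics; ls
python3 - <<'E'
from workcell import ctrl
import cv2
o=ctrl.get_obs();print({k:o[k] for k in('t','ee_pos','orientation','width','ft_force')})
for n in("scene","top"):
    d=ctrl.get_image(n);cv2.imwrite(f"pics/{n}0.png",d["img"][:,:,::-1]);print(n,d["fx"],d["cx"],d["cy"],d["k1"],d["R"],d["t"])
E
```

```text
jog.py
pics
workcell.py
{'t': 0.0, 'ee_pos': array([ 254.55887827, -570.23092039,  238.88137585]), 'orientation': array([-3.07113103e+00, -6.54273814e-01,  4.71136731e-04]), 'width': 87.99298096295364, 'ft_force': array([ 0.33175975,  0.09347963, -0.21330377])}
scene 361.9138128784986 320.7930960801549 199.8029507071251 -0.08248155038309729 [[-0.62450379  0.78096041 -0.00979038]
 [ 0.60290483  0.47407528 -0.64168403]
 [-0.49648845 -0.40663678 -0.76690661]] [ 363.79775379 -251.37742395 1178.58017798]
top 464.08158220517237 324.33375859367123 196.2922458367752 -0.021529812343855603 [[-0.02269672 -0.99962592 -0.01526068]
 [-0.99203769  0.02441064 -0.12355302]
 [ 0.12387932  0.01233492 -0.99222062]] [ -22.66689865  554.28518654 1229.81287823]
```
View pics/scene0.png

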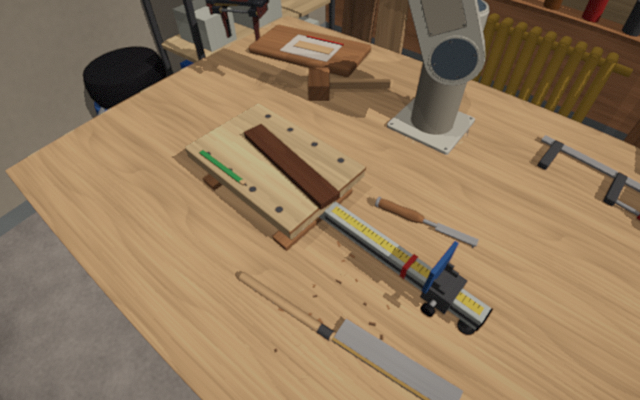

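View pics/top0.png

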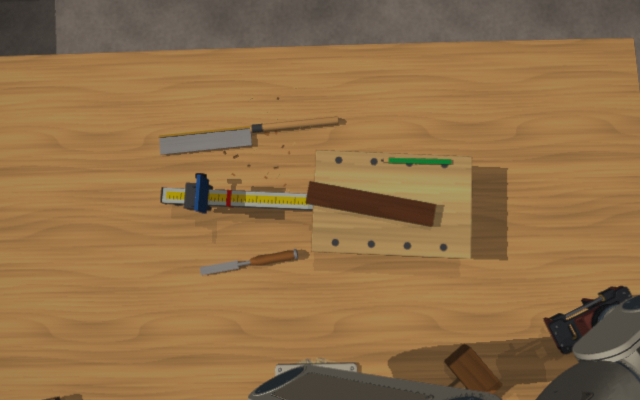

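The scene shows the bench at mid-left with the board on it, the pencil at (222,167), the tape at (409,266) and the blue stop at (440,268). In the top view the bench corners are about (317,151), (471,157), (471,257) and (312,250). The board runs from (308,191) to (436,215), the tape is at (229,198), the stop plate at (201,193) and the pencil at (420,161).

Create h.py:
```python
import numpy as np, cv2
from workcell import ctrl
def grab(n):
    return ctrl.get_image(n)
def cast(d,px,z):
    px=np.atleast_2d(np.array(px,float))
    s=(px-[d["cx"],d["cy"]])/[d["fx"],d["fy"]]; u=s.copy()
    for _ in range(20): u=s/(1+d["k1"]*(u**2).sum(1,keepdims=True))
    R=np.array(d["R"]);c=-R.T@np.array(d["t"])
    r=np.c_[u,np.ones(len(u))]@R
    return c+r*((z-c[2])/r[:,2])[:,None]
def blob(m,roi=None):
    m=m.astype(np.uint8)
    if roi: 
        k=np.zeros_like(m);x0,y0,x1,y1=roi;k[y0:y1,x0:x1]=1;m=m*k
    cs,_=cv2.findContours(m,cv2.RETR_EXTERNAL,cv2.CHAIN_APPROX_NONE)
    return max(cs,key=cv2.contourArea) if cs else None
def masks(d):
    h=cv2.cvtColor(d["img"],cv2.COLOR_RGB2HSV).astype(int);H,S,V=h[...,0],h[...,1],h[...,2]
    return dict(red=((H<6)|(H>174))&(S>170)&(V>90),blue=(H>100)&(H<125)&(S>130)&(V>50),
      board=((H<15)|(H>170))&(S>90)&(V<110)&(V>25),bench=(H>12)&(H<30)&(S<115)&(V>150),green=(H>50)&(H<80)&(S>120))
np.set_printoptions(precision=1,suppress=True)
```

Run:
```python
from h import *
d=grab("top");M=masks(d)
cv2.imwrite("pics/m.png",np.vstack([np.hstack([M['red']*255,M['blue']*255]),np.hstack([M['board']*255,M['bench']*255])]).astype(np.uint8)[::2,::2])
def rect(c,z):
    w=cast(d,c[:,0,:],z)[:,:2].astype(np.float32);return cv2.minAreaRect(w)
for n,z,roi in(('red',85,(150,150,310,240)),('blue',170,(150,150,310,240)),('board',142,(290,160,460,240)),('bench',120,(300,140,490,270)),('green',128,(370,145,470,180))):
    c=blob(M[n],roi);
    if c is None: print(n,None);continue
    r=rect(c,z);print(n,cv2.contourArea(c),cv2.boundingRect(c),r); print(cv2.boxPoints(r).round(1).tolist())
s=grab("scene");M=masks(s)
for n,z in(('red',85),('blue',170),('board',142)):
    c=blob(M[n],(150,100,520,340));w=cast(s,c[:,0,:],z)[:,:2].astype(np.float32);r=cv2.minAreaRect(w);print('S',n,cv2.boundingRect(c),r,cv2.boxPoints(r).round(1).tolist())
```

```text
red 31.5 (226, 190, 5, 16) ((550.1832275390625, 216.06394958496094), (8.665128707885742, 39.78678894042969), 86.11557006835938)
[[530.0, 213.10000610351562], [569.7000122070312, 210.39999389648438], [570.2999877929688, 219.0], [530.5999755859375, 221.6999969482422]]
blue 120.5 (194, 174, 7, 37) ((555.1902465820312, 272.6533203125), (11.056029319763184, 88.93093872070312), 85.90860748291016)
[[510.3999938964844, 270.29998779296875], [599.0999755859375, 264.0], [599.9000244140625, 275.0], [511.20001220703125, 281.29998779296875]]
board 2671.0 (307, 182, 129, 44) ((519.9542846679688, -150.67025756835938), (319.44708251953125, 55.56555938720703), 77.9741439819336)
[[459.5, -301.1000061035156], [513.7999877929688, -312.70001220703125], [580.4000244140625, -0.20000000298023224], [526.0999755859375, 11.300000190734863]]
bench 1326.5 (337, 173, 134, 28) ((567.2396850585938, -238.5592041015625), (337.58282470703125, 55.430416107177734), 84.4641342163086)
[[523.4000244140625, -403.8999938964844], [578.5, -409.20001220703125], [611.0999755859375, -73.19999694824219], [555.9000244140625, -67.900
[... 421 characters left out ...]
586) [[532.0, 212.39999389648438], [572.9000244140625, 209.8000030517578], [573.4000244140625, 218.60000610351562], [532.5999755859375, 221.1999969482422]]
S blue (423, 242, 34, 52) ((579.0025024414062, 276.8861083984375), (15.042675018310547, 128.1291961669922), 86.65068817138672) [[514.5999755859375, 273.1000061035156], [642.5, 265.6000061035156], [643.4000244140625, 280.70001220703125], [515.5, 288.1000061035156]]
S board (244, 125, 96, 84) ((527.0233154296875, -142.86541748046875), (328.5755310058594, 66.1661605834961), 77.1626205444336) [[458.29998779296875, -295.70001220703125], [522.7999877929688, -310.3999938964844], [595.7999877929688, 10.0], [531.2999877929688, 24.700000762939453]]
```

View pics/m.png

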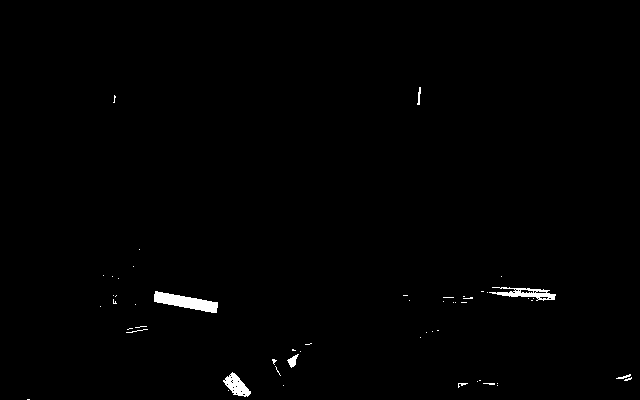

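```bash
cat >> h.py <<'E'
from scipy.spatial.transform import Rotation as Ro
def delta(target):
    o=ctrl.get_obs();R=Ro.from_rotvec(o["orientation"]).as_matrix()
    print("t",o["t"],"tcp",o["ee_pos"],"toolx",R[:,0].round(4),"toolz",R[:,2].round(4)); print("tool delta",R.T@(np.array(target)-o["ee_pos"]))
    return R
E
echo '[[[0, 0, 0, 0, 0, 0.122], [0, 0, 0, 0, 0, 0.122], [0, 0, 0, 0, 0, 0.122], [0, 0, 0, 0, 0, 0.122]]]' | python3 jog.py 60
python3 - <<'E'
from h import *
d=grab("top");s=grab("scene")
a=cv2.resize(d["img"][165:225,150:250],(500,300),interpolation=cv2.INTER_CUBIC)
b=cv2.resize(s["img"][225:345,390:510],(300,300),interpolation=cv2.INTER_CUBIC)
e=cv2.resize(d["img"][140:265,300:350],(200,500),interpolation=cv2.INTER_CUBIC)
p=np.hstack([a,b]);cv2.imwrite("pics/c1.png",p[:,:,::-1])
# bench corners
print(cast(d,[(317,151),(471,157),(471,257),(312,250)],120))
delta([554,272,240])
E
```

```text
t: 0.53
ee_pos: [254.7, -570.5, 239.4]
orientation: [-3.139, 0.117, 0.0]
ft_force: [-0.8, 0.2, -0.3]
width: 64.6
grasp_force: 0.0
[[ 660.6  -20.7  120. ]
 [ 634.9 -414.2  120. ]
 [ 381.5 -398.7  120. ]
 [ 408.2   -2.9  120. ]]
t 0.6333 tcp [ 254.7 -570.6  239.5] toolx [ 1.  -0.1 -0. ] toolz [-0.  0. -1.]
tool delta [ 240.  -861.4   -0.3]
```

View pics/c1.png

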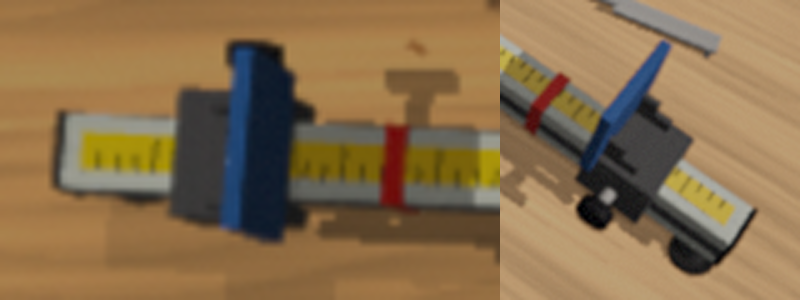

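Crop: the plate's bright top edge spans x 222–250 and its face 250–290 (left part). The tape is at 385–408, so the stop stands about 52 mm outside the tape. The bench yaw of −3.9° is consistent from the edges, the tape and the plate.

```bash
for i in 1; do :; done
echo '[[[11, -39, 0, 0, 0, 0], [11, -39, 0, 0, 0, 0], [11, -39, 0, 0, 0, 0], [11, -39, 0, 0, 0, 0], [11, -39, 0, 0, 0, 0]]]' | python3 jog.py 60
echo '[[[11, -39, 0, 0, 0, 0], [11, -39, 0, 0, 0, 0], [11, -39, 0, 0, 0, 0], [11, -39, 0, 0, 0, 0], [11, -39, 0, 0, 0, 0]]]' | python3 jog.py
echo '[[[11, -39, 0, 0, 0, 0], [11, -39, 0, 0, 0, 0], [11, -39, 0, 0, 0, 0], [11, -39, 0, 0, 0, 0], [11, -39, 0, 0, 0, 0]]]' | python3 jog.py
echo '[[[11, -39, 0, 0, 0, 0], [11, -39, 0, 0, 0, 0], [11, -39, 0, 0, 0, 0], [11, -39, 0, 0, 0, 0], [11, -39, 0, 0, 0, 0]]]' | python3 jog.py
echo '[[[10, -39, 0, 0, 0, 0], [10, -39, 0, 0, 0, 0], [0, 0, 0, 0, 0, 0]]]' | python3 jog.py
python3 -c "
from h import *
delta([555,272.5,153])"
```

```text
t: 1.05
ee_pos: [323.0, -378.2, 239.6]
orientation: [-3.14, 0.101, -0.0]
ft_force: [0.7, -0.4, -0.2]
width: 60.2
grasp_force: 0.0
t: 1.47
ee_pos: [391.2, -187.3, 239.9]
orientation: [3.14, -0.101, 0.001]
ft_force: [1.2, -0.7, -0.2]
width: 60.0
grasp_force: 0.0
t: 1.88
ee_pos: [459.5, 3.8, 239.9]
orientation: [3.14, -0.1, 0.001]
ft_force: [0.8, -0.2, -1.0]
width: 59.5
grasp_force: 0.0
t: 2.3
ee_pos: [527.6, 194.7, 239.7]
orientation: [3.14, -0.099, 0.0]
ft_force: [0.3, 0.8, 0.7]
width: 59.9
grasp_force: 0.0
t: 2.55
ee_pos: [554.6, 275.1, 239.8]
orientation: [-3.137, 0.094, -0.004]
ft_force: [0.1, -0.6, 0.8]
width: 59.9
grasp_force: 0.0
t 2.55 tcp [554.6 275.1 239.8] toolx [ 1.  -0.1  0. ] toolz [ 0.  0. -1.]
tool delta [ 0.4  2.8 86.8]
```

```bash
echo '[[[0, 1, 30, 0, 0, 0], [0, 2, 30, 0, 0, 0], [0, 0, 24, 0, 0, 0], [0, 0, 0, 0, 0, 0]]]' | python3 jog.py 40
echo '[[[0, 0, 0, 0, 0, 0], [0, 0, 0, 0, 0, 0], [0, 0, 0, 0, 0, 0], [0, 0, 0, 0, 0, 0], [0, 0, 0, 0, 0, 0]]]' | python3 jog.py 0
python3 -c "
from h import *
delta([551,216,155])"
```

```text
t: 2.88
ee_pos: [549.3, 264.4, 150.8]
orientation: [3.136, -0.101, -0.012]
ft_force: [0.2, 0.7, 0.8]
width: 40.8
grasp_force: 0.0
t: 3.3
ee_pos: [553.7, 267.7, 157.5]
orientation: [-3.136, 0.107, -0.006]
ft_force: [0.7, 7.4, -3.6]
width: 10.3
grasp_force: 3.5
t 3.3 tcp [553.7 267.7 157.5] toolx [ 1.  -0.1  0. ] toolz [ 0.  0. -1.]
tool delta [ 0.8 51.7  2.3]
```

```bash
echo '[[[0, 0, 0, 0, 0, 0], [0, 0, 0, 0, 0, 0], [0, 0, 0, 0, 0, 0]]]' | python3 jog.py
python3 -c "
from h import *
delta([551,216,155])
d=grab('top');s=grab('scene')
a=cv2.resize(d['img'][165:225,150:250],(500,300),interpolation=cv2.INTER_CUBIC)
b=cv2.resize(s['img'][225:345,390:510],(300,300),interpolation=cv2.INTER_CUBIC)
cv2.imwrite('pics/c2.png',np.hstack([a,b])[:,:,::-1])"
```

```text
t: 3.55
ee_pos: [553.7, 267.5, 157.5]
orientation: [-3.137, 0.106, -0.005]
ft_force: [0.3, 7.1, -4.1]
width: 9.8
grasp_force: 30.0
t 3.55 tcp [553.7 267.5 157.5] toolx [ 1.  -0.1  0. ] toolz [ 0.  0. -1.]
tool delta [ 0.8 51.6  2.3]
```

View pics/c2.png

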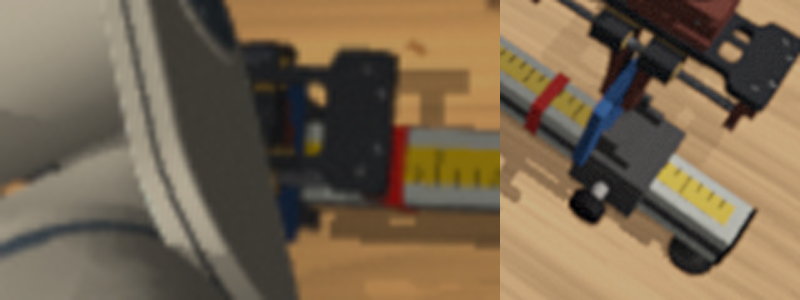

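The stop is pinched between the fingers, with the tape at crop (395,165). The stop now needs about 47 mm of inward travel.

```bash
echo '[[[0, 9, 0, 0, 0, 0], [0, 9, 0, 0, 0, 0], [0, 9, 0, 0, 0, 0], [0, 9, 0, 0, 0, 0], [0, 9, 0, 0, 0, 0]]]' | python3 jog.py
echo '[[[0, 0, 0, 0, 0, 0], [0, 0, 0, 0, 0, 0], [0, 0, 0, 0, 0, 0]]]' | python3 jog.py
python3 -c "
from h import *
delta([551.7,220.8,155])"
```

```text
t: 4.07
ee_pos: [550.6, 222.4, 157.5]
orientation: [-3.136, 0.106, -0.006]
ft_force: [1.2, 8.2, -3.8]
width: 10.3
grasp_force: 30.0
t: 4.32
ee_pos: [550.5, 221.0, 157.5]
orientation: [-3.14, 0.106, -0.004]
ft_force: [-1.0, -3.6, 7.2]
width: 10.0
grasp_force: 30.0
t 4.3167 tcp [550.5 221.  157.5] toolx [ 1.  -0.1  0. ] toolz [ 0. -0. -1.]
tool delta [1.2 0.1 2.5]
```

```bash
echo '[[[0, 0, 0, 0, 0, 0], [0, 0, 0, 0, 0, 0], [0, 0, 0, 0, 0, 0]]]' | python3 jog.py 40
echo '[[[0, 0, -35, 0, 0, 0], [0, 0, -35, 0, 0, 0], [0, 0, -30, 0, 0, 0]]]' | python3 jog.py
echo '[[[30, 28, 0, 0, 0, 0], [30, 28, 0, 0, 0, 0], [0, 41, 0, 0, 0, 0], [0, 41, 0, 0, 0, 0], [0, 41, 0, 0, 0, 0]]]' | python3 jog.py
echo '[[[0, 41, 0, 0, 0, 0], [0, 41, 0, 0, 0, 0], [0, 41, 0, 0, 0, 0], [0, 41, 0, 0, 0, 0], [0, 41, 0, 0, 0, 0]]]' | python3 jog.py
python3 - <<'E'
from h import *
delta([520,-250,240])
d=grab("top");s=grab("scene")
for q,n in((d,'top'),(s,'scene')):
    M=masks(q);roi=(150,150,310,240) if n=='top' else (150,100,520,340)
    for k,z in(('red',85),('blue',170)):
        c=blob(M[k],roi)
        if c is not None:
            r=cv2.minAreaRect(cast(q,c[:,0,:],z)[:,:2].astype(np.float32));print(n,k,cv2.boundingRect(c),r)
a=cv2.resize(d['img'][165:225,180:280],(500,300),interpolation=cv2.INTER_CUBIC)
b=cv2.resize(s['img'][210:310,370:470],(300,300),interpolation=cv2.INTER_CUBIC)
cv2.imwrite('pics/c3.png',np.hstack([a,b])[:,:,::-1])
E
```

```text
t: 4.57
ee_pos: [549.4, 221.3, 155.9]
orientation: [-3.14, 0.107, -0.0]
ft_force: [0.3, -0.4, 0.3]
width: 26.4
grasp_force: 0.0
t: 4.82
ee_pos: [549.3, 221.2, 257.0]
orientation: [3.14, -0.107, -0.001]
ft_force: [1.5, 1.2, 0.7]
width: 39.3
grasp_force: 0.0
t: 5.23
ee_pos: [596.9, 37.0, 255.4]
orientation: [3.14, -0.106, -0.001]
ft_force: [0.6, 0.0, 0.4]
width: 40.1
grasp_force: 0.0
t: 5.65
ee_pos: [582.6, -167.9, 255.7]
orientation: [-3.14, 0.107, 0.0]
ft_force: [1.0, 0.3, 0.7]
width: 39.8
grasp_force: 0.0
t 5.65 tcp [ 582.6 -167.9  255.7] toolx [ 1.  -0.1 -0. ] toolz [-0.  0. -1.]
tool delta [-56.9  86.2  15.7]
top red (229, 190, 2, 15) ((551.6130981445312, 213.17645263671875), (2.6320555210113525, 37.026512145996094), 84.43779754638672)
top blue (216, 175, 7, 37) ((551.2845458984375, 218.86146545410156), (11.701663970947266, 88.7922592163086), 86.41197967529297)
scene blue (400, 226, 34, 51) ((574.2412109375, 225.65499877929688), (20.406469345092773, 129.97401428222656), 88.04206848144531)
```

View pics/c3.png

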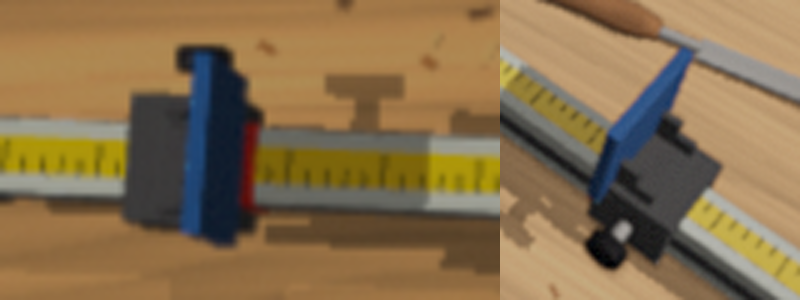

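The plate now covers the outer half of the tape: the red sliver is at crop x 243–258 and the plate's bottom edge at about 240. The face is within about 2 mm of the tape's middle. Next comes the board: turn the tool across it.

```bash
echo '[[[0, 0, 0, 0, 0, -0.12], [0, 0, 0, 0, 0, -0.12], [0, 0, 0, 0, 0, -0.12], [0, 0, 0, 0, 0, -0.12], [0, 0, 0, 0, 0, -0.12]]]' | python3 jog.py 86
echo '[[[0, 0, 0, 0, 0, -0.12], [0, 0, 0, 0, 0, -0.12], [0, 0, 0, 0, 0, -0.12], [0, 0, 0, 0, 0, -0.12], [0, 0, 0, 0, 0, -0.12]]]' | python3 jog.py
echo '[[[0, 0, 0, 0, 0, -0.12], [0, 0, 0, 0, 0, -0.11], [0, 0, 0, 0, 0, 0], [0, 0, 0, 0, 0, 0]]]' | python3 jog.py
python3 - <<'E'
from h import *
R=delta([491.9,-282.7,144]);print("yaw",np.degrees(np.arctan2(R[1,0],R[0,0])))
d=grab("top");M=masks(d);c=blob(M['board'],(290,160,460,240));r=cv2.minAreaRect(cast(d,c[:,0,:],142)[:,:2].astype(np.float32));print(r,cv2.boxPoints(r).tolist())
E
```

```text
t: 6.17
ee_pos: [583.1, -165.2, 255.5]
orientation: [-3.028, -0.835, 0.001]
ft_force: [-0.3, -0.8, 0.1]
width: 69.9
grasp_force: 0.0
t: 6.58
ee_pos: [583.1, -165.0, 255.5]
orientation: [-2.646, -1.693, 0.0]
ft_force: [0.1, 0.9, 0.9]
width: 86.3
grasp_force: 0.0
t: 6.92
ee_pos: [583.1, -165.4, 255.5]
orientation: [-2.443, -1.974, 0.0]
ft_force: [0.2, 0.4, 0.1]
width: 86.1
grasp_force: 0.0
t 6.9167 tcp [ 583.1 -165.4  255.5] toolx [0.2 1.  0. ] toolz [-0.  0. -1.]
tool delta [-133.9  -64.5  111.5]
yaw 77.87232708498001
((543.2432250976562, -39.52720642089844), (92.5743408203125, 54.815452575683594), 77.56830596923828) [[506.5136413574219, -78.8288803100586], [560.0438232421875, -90.62931060791016], [579.9727783203125, -0.22553253173828125], [526.442626953125, 11.574897766113281]]
```

```bash
echo '[[[-34, -16, 0, 0, 0, 0], [-34, -16, 0, 0, 0, 0], [-33, -16, 20, 0, 0, 0], [-33, -16, 20, 0, 0, 0], [0, 0, 0, 0, 0, 0]]]' | python3 jog.py
python3 -c "
from h import *
delta([491.9,-282.7,142])"
```

```text
t: 7.38
ee_pos: [487.8, -286.1, 212.5]
orientation: [-2.443, -1.967, 0.005]
ft_force: [-0.7, 0.3, 0.2]
width: 86.0
grasp_force: 0.0
t 7.3833 tcp [ 487.8 -286.1  212.5] toolx [0.2 1.  0. ] toolz [-0.  0. -1.]
tool delta [ 4.2  3.7 70.5]
```

```bash
echo '[[[0, 0, 0, 0, 0, 0], [0, 0, 0, 0, 0, 0]]]' | python3 jog.py
python3 -c "
from h import *
delta([491.9,-282.7,142])"
```

```text
t: 7.55
ee_pos: [493.3, -283.7, 216.1]
orientation: [2.443, 1.975, 0.001]
ft_force: [0.7, 1.0, 0.8]
width: 86.0
grasp_force: 0.0
t 7.55 tcp [ 493.3 -283.7  216.1] toolx [0.2 1.  0. ] toolz [ 0.  0. -1.]
tool delta [ 0.7 -1.6 74.1]
```

```bash
echo '[[[0, -1, 28, 0, 0, 0], [0, 0, 28, 0, 0, 0], [0, 0, 17, 0, 0, 0], [0, 0, 0, 0, 0, 0], [0, 0, 0, 0, 0, 0]]]' | python3 jog.py
echo '[[[0, 0, 0, 0, 0, 0], [0, 0, 0, 0, 0, 0], [0, 0, 0, 0, 0, 0], [0, 0, 0, 0, 0, 0], [0, 0, 0, 0, 0, 0]]]' | python3 jog.py 0
echo '[[[0, 0, 0, 0, 0, 0], [0, 0, 0, 0, 0, 0], [0, 0, 0, 0, 0, 0]]]' | python3 jog.py
```

```text
t: 7.97
ee_pos: [492.8, -282.6, 143.0]
orientation: [-2.44, -1.979, -0.0]
ft_force: [0.8, -0.3, 0.4]
width: 85.9
grasp_force: 0.0
t: 8.38
ee_pos: [492.2, -283.8, 143.5]
orientation: [2.44, 1.977, 0.001]
ft_force: [-0.4, 0.2, 0.7]
width: 56.1
grasp_force: 0.7
t: 8.63
ee_pos: [492.1, -283.8, 143.5]
orientation: [2.441, 1.977, 0.001]
ft_force: [-1.0, 1.4, 5.2]
width: 55.7
grasp_force: 30.0
```

```bash
echo '[[[0, 0, 2, 0, 0, 0], [0, 0, 0, 0, 0, 0], [0, 0, 0, 0, 0, 0]]]' | python3 jog.py
echo '[[[0, 0, 0, 0, 0, -0.05], [0, 0, 0, 0, 0, -0.05], [0, 0, 0, 0, 0, -0.043], [0, 0, 0, 0, 0, 0], [0, 0, 0, 0, 0, 0]]]' | python3 jog.py
python3 -c "
from h import *
R=delta([531.2,-79.4,143]);print(np.degrees(np.arctan2(R[1,0],R[0,0])))"
```

```text
t: 8.88
ee_pos: [492.2, -283.8, 143.4]
orientation: [2.44, 1.977, 0.001]
ft_force: [-5.3, 4.4, 24.4]
width: 55.9
grasp_force: 30.0
t: 9.3
ee_pos: [494.2, -284.7, 143.5]
orientation: [2.289, 2.144, 0.003]
ft_force: [1.6, 2.2, 17.5]
width: 55.8
grasp_force: 30.0
t 9.3 tcp [ 494.2 -284.7  143.5] toolx [ 0.1  1.  -0. ] toolz [ 0. -0. -1.]
tool delta [207.3  23.5   0.1]
86.24560850669504
```

```bash
echo '[[[10, 2, -0.5, 0, 0, 0], [16, 2, 0, 0, 0, 0], [16, 2, 0, 0, 0, 0], [16, 2, 0, 0, 0, 0], [16, 2, 0, 0, 0, 0]]]' | python3 jog.py
echo '[[[16, 2, 0, 0, 0, 0], [16, 2, 0, 0, 0, 0], [16, 2, 0, 0, 0, 0], [16, 2, 0, 0, 0, 0], [16, 2, 0, 0, 0, 0]]]' | python3 jog.py
echo '[[[16, 2, 0, 0, 0, 0], [10, 1, 0, 0, 0, 0], [6, 0, 0, 0, 0, 0], [0, 0, 0, 0, 0, 0], [0, 0, 0, 0, 0, 0]]]' | python3 jog.py
python3 - <<'E'
from h import *
R=delta([531.2,-79.4,143]);print(np.degrees(np.arctan2(R[1,0],R[0,0])))
d=grab("top");s=grab("scene");M=masks(d);c=blob(M['board'],(200,160,460,240))
r=cv2.minAreaRect(cast(d,c[:,0,:],142)[:,:2].astype(np.float32));print(r,cv2.boxPoints(r).tolist())
c=blob(M['blue'],(190,150,310,240));r=cv2.minAreaRect(cast(d,c[:,0,:],170)[:,:2].astype(np.float32));print(r)
a=cv2.resize(d['img'][155:235,190:330],(490,280),interpolation=cv2.INTER_CUBIC)
b=cv2.resize(s['img'][180:280,360:460],(280,280),interpolation=cv2.INTER_CUBIC)
cv2.imwrite('pics/c4.png',np.hstack([a,b])[:,:,::-1])
E
```

```text
t: 9.72
ee_pos: [508.5, -212.3, 143.5]
orientation: [2.288, 2.144, -0.0]
ft_force: [-1.2, -9.1, 13.6]
width: 55.6
grasp_force: 30.0
t: 10.13
ee_pos: [523.7, -132.8, 143.4]
orientation: [2.288, 2.144, 0.0]
ft_force: [-2.3, -10.3, 15.1]
width: 55.7
grasp_force: 30.0
t: 10.55
ee_pos: [529.1, -99.9, 143.4]
orientation: [2.289, 2.145, 0.004]
ft_force: [0.2, 0.4, 15.1]
width: 55.6
grasp_force: 30.0
t 10.55 tcp [529.1 -99.9 143.4] toolx [ 0.1  1.  -0. ] toolz [ 0. -0. -1.]
tool delta [20.6  0.8  0.4]
86.28326048463306
((539.4324340820312, 90.37608337402344), (226.76402282714844, 58.64949417114258), 86.70133209228516) [[503.6322021484375, -21.130706787109375], [562.1845092773438, -24.505447387695312], [575.232666015625, 201.88287353515625], [516.6803588867188, 205.2576141357422]]
((551.279296875, 218.77720642089844), (11.5318603515625, 88.79231262207031), 86.4096908569336)
```

View pics/c4.png

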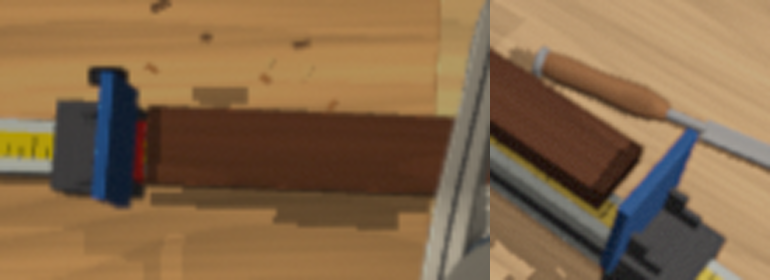

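Board end (dark end grain) is at crop x≈149, i.e. px 232.6; the plate's lower face edge is at crop x≈135, with red between them. It is square and centred, with roughly 20 mm still to go. I'll measure that gap exactly.

Run:
```python
from h import *
d=grab("top")
for r in(191,199,205): print(r,[(c,tuple(d["img"][r,c].tolist())) for c in range(222,240)])
print(cast(d,[(232.6,198),(230.5,198)],142),cast(d,[(226,198),(228,198),(230,198)],90))
```

```text
191 [(222, (17, 29, 48)), (223, (17, 30, 46)), (224, (15, 28, 45)), (225, (17, 29, 45)), (226, (19, 31, 46)), (227, (18, 28, 46)), (228, (40, 26, 41)), (229, (80, 16, 18)), (230, (98, 21, 18)), (231, (98, 32, 27)), (232, (62, 32, 21)), (233, (52, 32, 19)), (234, (53, 31, 21)), (235, (59, 35, 21)), (236, (75, 43, 27)), (237, (77, 44, 26)), (238, (78, 45, 27)), (239, (78, 45, 27))]
199 [(222, (17, 30, 47)), (223, (16, 27, 45)), (224, (15, 26, 45)), (225, (14, 28, 45)), (226, (20, 31, 47)), (227, (25, 26, 43)), (228, (55, 24, 31)), (229, (97, 15, 13)), (230, (108, 24, 11)), (231, (79, 45, 14)), (232, (55, 32, 19)), (233, (52, 31, 19)), (234, (53, 32, 21)), (235, (58, 33, 19)), (236, (76, 44, 26)), (237, (77, 45, 26)), (238, (78, 44, 27)), (239, (78, 45, 28))]
205 [(222, (19, 30, 46)), (223, (13, 27, 44)), (224, (17, 28, 44)), (225, (15, 28, 44)), (226, (18, 29, 45)), (227, (35, 26, 42)), (228, (75, 22, 23)), (229, (91, 14, 14)), (230, (92, 21, 13)), (231, (71, 39, 25)), (232, (57, 32, 21)), (233, (55, 33, 23)), (234, (61, 36, 22)), (235, (77, 46, 27)), (236, (80, 47, 26)), (237, (80, 47, 27)), (238, (80, 46, 28)), (239, (80, 46, 27))]
[[541.5 192.1 142. ]
 [541.6 197.4 142. ]] [[548.5 220.5  90. ]
 [548.3 215.2  90. ]
 [548.2 210.   90. ]]
```

```bash
echo '[[[5, 0.3, 0, 0, 0, 0], [5, 0.3, 0, 0, 0, 0], [4, 0.2, 0, 0, 0, 0], [2.5, 0, 0, 0, 0, 0], [0, 0, 0, 0, 0, 0]]]' | python3 jog.py
echo '[[[0.5, 0, 0, 0, 0, 0], [0.5, 0, 0, 0, 0, 0], [0.5, 0, 0, 0, 0, 0]]]' | python3 jog.py
echo '[[[0.5, 0, 0, 0, 0, 0], [0.5, 0, 0, 0, 0, 0]]]' | python3 jog.py
python3 -c "
from h import *
delta([531.2,-79.4,143])
d=grab('top');M=masks(d);s=grab('scene')
for r in(191,199,205): print(r,[tuple(d['img'][r,c].tolist()) for c in range(222,234)])
c=blob(M['blue'],(190,150,310,240));r=cv2.minAreaRect(cast(d,c[:,0,:],170)[:,:2].astype(np.float32));print(r)
a=cv2.resize(d['img'][155:235,190:330],(490,280),interpolation=cv2.INTER_CUBIC)
b=cv2.resize(s['img'][180:280,360:460],(280,280),interpolation=cv2.INTER_CUBIC)
cv2.imwrite('pics/c5.png',np.hstack([a,b])[:,:,::-1])"
```

```text
t: 11.12
ee_pos: [530.8, -84.6, 143.5]
orientation: [2.288, 2.145, 0.002]
ft_force: [-0.8, -6.4, 15.7]
width: 55.6
grasp_force: 30.0
t: 11.37
ee_pos: [530.9, -83.7, 143.5]
orientation: [2.288, 2.145, 0.001]
ft_force: [-2.1, -9.0, 15.6]
width: 55.7
grasp_force: 30.0
t: 11.53
ee_pos: [531.0, -82.8, 143.5]
orientation: [2.288, 2.144, 0.001]
ft_force: [-1.2, -9.6, 15.1]
width: 55.7
grasp_force: 30.0
t 11.5333 tcp [531.  -82.8 143.5] toolx [ 0.1  1.  -0. ] toolz [ 0. -0. -1.]
tool delta [3.4 0.  0.5]
191 [(14, 30, 48), (19, 30, 47), (27, 30, 44), (51, 32, 27), (53, 32, 23), (51, 29, 18), (53, 32, 22), (52, 30, 18), (53, 32, 22), (52, 31, 19), (52, 32, 18), (52, 31, 19)]
199 [(14, 28, 45), (18, 30, 45), (30, 29, 35), (49, 30, 20), (53, 34, 22), (51, 30, 17), (51, 31, 17), (51, 30, 19), (51, 31, 19), (52, 32, 21), (52, 31, 18), (51, 29, 15)]
205 [(18, 30, 46), (24, 31, 45), (44, 31, 32), (54, 32, 24), (55, 32, 20), (56, 35, 21), (56, 34, 21), (53, 31, 16), (54, 31, 21), (55, 32, 22), (54, 33, 21), (55, 32, 21)]
((551.2781372070312, 218.75909423828125), (11.568217277526855, 88.79231262207031), 86.4096908569336)
```

View pics/c5.png

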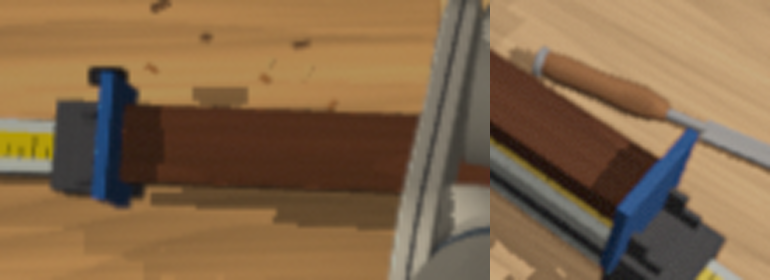

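The board end is almost at the blue face (seam at crop x≈125), and the stop has not moved. I'll creep the last millimetres and watch the force.

```bash
echo '[[[0.5, 0, 0, 0, 0, 0], [0.5, 0, 0, 0, 0, 0]]]' | python3 jog.py | egrep 'ee_pos|ft'
echo '[[[0.5, 0, 0, 0, 0, 0], [0.5, 0, 0, 0, 0, 0]]]' | python3 jog.py | egrep 'ee_pos|ft'
echo '[[[0.5, 0, 0, 0, 0, 0], [0, 0, 0, 0, 0, 0]]]' | python3 jog.py | egrep 'ee_pos|ft'
python3 -c "
from h import *
d=grab('top');M=masks(d)
for r in(191,199,205): print(r,[tuple(d['img'][r,c].tolist()) for c in range(220,228)])
c=blob(M['blue'],(190,150,310,240));r=cv2.minAreaRect(cast(d,c[:,0,:],170)[:,:2].astype(np.float32));print(r, cast(d,[(223,198),(224,198)],142))"
```

```text
ee_pos: [531.0, -81.8, 143.5]
ft_force: [-1.5, -9.6, 15.5]
ee_pos: [531.1, -80.9, 143.4]
ft_force: [-2.6, -13.5, 15.6]
ee_pos: [531.1, -80.9, 143.4]
ft_force: [-2.1, -14.2, 15.1]
191 [(32, 69, 115), (19, 41, 69), (15, 30, 48), (19, 29, 44), (36, 30, 33), (51, 32, 22), (53, 32, 22), (52, 30, 20)]
199 [(29, 59, 100), (17, 33, 53), (18, 28, 46), (29, 29, 43), (53, 33, 24), (52, 30, 18), (51, 30, 19), (51, 31, 19)]
205 [(16, 39, 65), (14, 28, 46), (17, 28, 43), (34, 30, 33), (51, 32, 25), (54, 32, 22), (55, 33, 19), (56, 34, 23)]
((551.279296875, 218.77720642089844), (11.5318603515625, 88.79231262207031), 86.4096908569336) [[542.1 216.2 142. ]
 [542.  213.7 142. ]]
```

Contact: the along-bench force rose from 9.6 to about 14 N, the tool stopped advancing, and the stop has not moved. The gripper is still pressing down with 15 N.

```bash
echo '[[[0, 0, 0, 0, 0, 0], [0, 0, 0, 0, 0, 0]]]' | python3 jog.py | egrep 'ee_pos|ft|grasp|orient'
python3 -c "
from workcell import ctrl
print(ctrl.close_job())"
```

```text
ee_pos: [531.1, -80.9, 143.5]
orientation: [2.288, 2.144, 0.0]
ft_force: [-0.8, -13.9, 15.8]
grasp_force: 30.0
the job is handed in; nothing more can be done
None
```

I handed the job in with the stop's face within about 2 mm of the tape's middle by camera, the board's end butted squarely against it, and the gripper still pressing the board flat with about 15 N; `close_job()` returned no verdict.

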